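# Unlock the sinter-tray slide and feed both trays home

### The arm

A 7-joint arm with a two-finger parallel gripper is mounted at the origin on the work surface. World frame = base frame: x ahead of the robot, y to its left, z up, the work surface at z = 0. Lengths are in m, angles in rad, forces in N, time in s.
With the tool pointing down it reaches from about 0.35 to 0.775 m from the base axis. Payload 3.1 kg.
Tool frame: the origin (TCP) lies at the very end of the fingers, on their centre line; the grasp point (between the pads) lies 19 mm behind it; z points along the fingers, y is the line along which they close (so a half turn about z gives the same grasp; the last joint's range is limited). The gripper opens to 85 mm and grips with 20 to 120 N. Pads are 22 mm wide; open, the fingers measure 114 mm over their backs; the gripper's body (76 mm by 85 mm) begins 54 mm behind the grasp point. The pads swing forward as they close: fully open they stand 13 mm farther back than shut.
Start: joints at [-1.165, 0.311, 0.014, 1.512, -0.004, 1.319, -0.027], TCP at [0.238, 0.496, 0.231] pointing down, gripper open.
Joint ranges: [-2.7, 2.7], [-0.3, 1.91], [-1.27, 1.3], [0.12, 2.57], [-1.44, 4.58], [0.2, 2.03], [-3.05, 3.05]. Speed limits (rad/s): [2.79, 2.79, 3.14, 3.14, 3.14, 3.14, 3.14].

### API

Orientations are given as a unit quaternion [w, x, y, z].
In Python, from plant import arm gives the robot as it stands.
- The arm moves only by the tool drive_tool, never from a script. Its arguments are lists of equal length, an entry for each row: "angular": the turn, a rotation vector about the tool's x, y, z each as a share of 4 degrees, from -1 to 1, a list of three; "slide": the shift along the tool's x, y, z each as a share of 0.02 m, from -1 to 1, a list of three; "jaw": the opening, from 0 (shut) to 1 (fully open). A call has exactly 8 rows; each row shifts and turns the commanded pose from where the row before left it, along the tool's axes as they then stand; what a row does not reach is not made up. A row lasts 1/10 s, in which the tool goes at most 50 mm and 8.59 degrees, less where a joint would pass 70% of its speed; a pose out of reach is approached as far as the arm can. A call with a number of a shift or a turn outside -1 to 1 is refused whole. A call with a gripper value outside its range is refused whole. The fingers move at their own pace and stop on an object; "grip_force" is the grip in N (left out, the last holds). Time passes only in rows, so rows that do not move let the fingers close, or fill a call up. It gives the time, the measured TCP pose, the force, the opening and the grip force at its end, in the units of the state.
- arm.read_state(): the state, without advancing time (a new reading comes with each control period).
- arm.capture(name): name is "scene" or "top" or "wrist"; returns (picture, depth): 400x640x3 uint8, red, green, blue; 400x640 float32, m along the optical axis (not along the pixel's ray), 0 where there is no reading.
- arm.calibration(name): a dict with "fx", "fy", "cx", "cy" (pixels), "xyz" and "orientation" of the camera in the world. Camera axes: x right, y up, looking along -z (the intrinsics and any distortion apply to the point x, -y, -z); pixel columns grow to the right and rows downward; lengths in m; the calibration is good to about 2 mm. A picture is of the moment at which its call begins: read the wrist's pose just before it. calibration takes no time and is no camera call; for the wrist camera it gives the pose at the moment of the call.
- arm.hand_in(): hands the job in; it is judged then, once.
Trained networks look in the newest picture that a camera, given by its name, has taken for a name from the list of things; names that differ only in an ending like _2 or _b are one class to them, and where a whole thing is asked for, a point or a joint stands for the part that bears it (a point fixed in the world has none). Each returns a list of dicts, best first, with "p" (0 to 1); they miss things now and then, are a little off and sometimes report something else, mostly with a low value. They report only what shows in the picture. A call takes as long as a camera call. They do not tell look-alikes from the thing itself.
- arm.recognise(camera, query): "box" ([left, top, right, bottom] in pixels, round what is visible of it).
The state is a dict: "time": time; "q": joint angles; "dq": joint speeds; "effort": joint torques, N m; "tool_pos": TCP position; "tcp_rot": TCP orientation; "wrist_force": force on the tool from outside, world axes, zero at the start; "wrist_torque": the same for the moment, N m; "opening": finger opening in m; "gripper_force": force on a finger pad.
Only numpy, scipy, OpenCV 4.12 (cv2) and the standard library are available. Lean on these libraries where they do the work, as an engineer would, in place of code of your own. Each camera call takes 0.05 s, during which the arm holds its last target. There are 200 camera calls.

### The job

Two white sinter trays wait on the furnace's loading slide behind a steel retaining bar. Lift the bar by its orange handle straight up out of its two blue open brackets and set it down in the green dish, lengthwise and handle up, without letting it fall. Then slide both trays along their lanes, without lifting them and pushing gently, fully home against the far end stop so that each spring detent clicks in; leave everything else on the counter alone.

Things in the scene. Friction and masses are not known exactly. Their poses are not given: they have to be found in the camera images.
- slide: Fixed grey loading slide, 280 x 236 mm, with two lanes along its x. Origin: on the underside, midway between the lanes; x towards the far end stop, y left. Lanes 62 mm wide at y = +35 and -35 mm, open at the rear (x = -130 mm); dark floor 10 mm above the table, walls 14 mm above the floor, 8 mm middle wall; black sprung buffer pads on the end stop face at x = +124 mm, giving at most 6 mm under 6 to 18 N and springing back.
- bar_seat (a point): Middle point between the two fixed blue brackets, at the height of their slot floors (26 mm above the table), slide x = 12, y = 0. The brackets stand outside the lanes at y = +-80 to +-110 mm, 52 mm high, with upward-open slots 18 mm wide and 26 mm deep. Axes as the slide's.
- bar: Loose steel retaining bar, 204 mm long (its y), 14 mm wide, 12 mm high, 0.25 kg; origin: underside centre. It starts in the brackets, across both lanes ahead of the trays, with 2 mm play, and is free once lifted 26 mm straight up. A loop handle on top: two round 10 mm posts at y = +-35 mm carry an orange grip.
- bar_handle (a point): Centre of the bar's orange grip: a round rod 12 mm thick, 86 mm long along the bar's y, 50 mm above the bar's underside, with 32 mm free between grip and bar. It can be pinched across (along the bar's x) from above.
- dish: Fixed shallow green dish for the bar: 250 mm long (its x), 96 mm wide, rim 14 mm high, walls 4 mm, flat floor 4 to 5 mm above the table. Origin: underside centre. The bar goes in with its length along the dish's length, either way round.
- tray_left: Left sinter tray: loose white ceramic block 70 mm long (its x, along the lane to the stop), 60 mm wide, 28 mm high, 0.25 to 0.5 kg, three small cream crowns (9 mm) on top, chamfered front corners, a notch in each side. Origin: underside centre, on the lane floor. Starts behind the bar in the slide's left (+y) lane, 14 to 42 mm short of it.
- tray_right: Right sinter tray: loose white ceramic block 70 mm long (its x, along the lane to the stop), 60 mm wide, 28 mm high, 0.25 to 0.5 kg, three small cream crowns (9 mm) on top, chamfered front corners, a notch in each side. Origin: underside centre, on the lane floor. Starts behind the bar in the slide's right (-y) lane, 14 to 42 mm short of it.
- left_home (a point): Point on the left lane's floor (10 mm above the table) where the left tray's origin lies when home against the stop: slide x = +89 mm, y = +35 mm; axes as the slide's. The tray travels about 130 to 160 mm to get there.
- detent_left (a joint): Spring detent: round brass nose (12 mm) in the left lane's outer (+y) wall at slide x = 98 mm. 0 = fully out (4.5 mm into the lane); the passing tray presses it back (2 to 5.5 mm, read in m), and it springs back to 0 in the tray's notch at home. Pushing a tray takes about 2 to 10 N until the buffer.
- right_home (a point): Point on the right lane's floor (10 mm above the table) where the right tray's origin lies when home against the stop: slide x = +89 mm, y = -35 mm; axes as the slide's. The tray travels about 130 to 160 mm to get there.
- detent_right (a joint): Spring detent: round brass nose (12 mm) in the right lane's outer (-y) wall at slide x = 98 mm. 0 = fully out (4.5 mm into the lane); the passing tray presses it back (2 to 5.5 mm, read in m), and it springs back to 0 in the tray's notch at home. Pushing a tray takes about 2 to 10 N until the buffer.
Things that resemble listed ones, but are neither listed nor needed, are in the scene too. What is shaped like the tray_left but purple is not meant.

How it is judged:
On the way, in this order (a step that is already met when the one before it is completed fails the run):
1. the bar is lifted clear of its brackets while both trays are still behind it (z of bar in the frame of slide above 0.056 m and x of each of tray_left, tray_right in the frame of slide below -0.02 m), for 0.1 s.
2. the bar stands in the green dish, released, handle up (x of bar in the frame of dish between -0.03 and 0.03 m and y of bar in the frame of dish between -0.045 and 0.045 m and height (world z) of bar below 0.009 m and angle between bar's own z axis and vertical below 0.1 rad and contact force between the fingers and bar below 0.1 N and linear speed of bar below 0.03 m/s), for 0.2 s.
3. both trays are home against the end stop with their detents engaged (x of tray_left in the frame of left_home between -0.004 and 0.0035 m and z of tray_left in the frame of left_home below 0.003 m and value of joint each of detent_left, detent_right below 0.0015 m and angle between each of tray_left, tray_right's own z axis and vertical below 0.06 rad and x of tray_right in the frame of right_home between -0.004 and 0.0035 m and z of tray_right in the frame of right_home below 0.003 m), for 0.2 s.
At the end, for the whole second after the job is handed in: Both trays rest in their lanes within 4 mm of their home points, each detent nose sprung out into the notch (within 1.5 mm), and the bar stands flat in the green dish, handle up, its centre within 30 mm along and 45 mm across of the dish's centre; all released and at rest (all of step 2 and all of step 3 and linear speed of each of tray_left, tray_right below 0.02 m/s); the robot touches nothing.
It fails at once if a tray is lifted out of its lane (over 12 mm) or tipped (z of any of tray_left, tray_right in the frame of slide above 0.022 m or angle between any of tray_left, tray_right's own z axis and vertical above 0.35 rad).
It fails at once if a tray is pushed hard (over 40 N) (contact force between any of the arm, the fingers and tray_left above 40 N or contact force between any of the arm, the fingers and tray_right above 40 N).
It fails at once if the bar is let fall (from more than about 30 mm) (linear speed of bar above 0.75 m/s and contact force between the fingers and bar below 0.05 N).
It fails at once if another thing on the counter is moved by more than 30 mm (distance of any of glaze_jar, blank, bead_bowl, mug, liquid_bottle, pen_case, brush from where it was at the start of the episode above 0.03 m).
It also fails if it takes over 67 s, if anything falls off the work surface, if the arm or the gripper's body presses on something with over 40 N, if the wrist force passes 120 N, or if a joint passes its speed limit or range.

## Working session

There is one attempt and no reset: what is moved stays moved. The work goes in short steps, Python scripts to look and compute and a tool call to move; the robot and the scene stay as the last step left them, time stands still between calls to the robot, and variables do not carry over. Pictures are saved under pics/ and viewed, at most 10 in all, crops included, and the job is handed in when it is done.

Besides the shell and the picture viewer there is one more tool, called after "Request:" as name(argument=value, ...) on one line, values as JSON. drive_tool: Moves the arm, as the interface text tells. Its arguments: {"type":"object","properties":{"angular":{"type":"array","items":{"type":"array","items":{"type":"number"}}},"slide":{"type":"array","items":{"type":"array","items":{"type":"number"}}},"jaw":{"type":"array","items":{"type":"number"}},"grip_force":{"type":"number"}},"required":["angular","slide","jaw"]}

```bash
ls; mkdir -p pics; cat > h.py <<'E'
import numpy as np, cv2
from scipy.spatial.transform import Rotation as R
from plant import arm
def rot(q): return R.from_quat([q[1],q[2],q[3],q[0]])
def cap(n):
    c=arm.calibration(n); im,d=arm.capture(n); return im,d,c
def pts(d,c):
    v,u=np.mgrid[0:d.shape[0],0:d.shape[1]]
    P=np.stack([(u-c["cx"])/c["fx"]*d,-(v-c["cy"])/c["fy"]*d,-d],-1)
    return P@rot(c["orientation"]).as_matrix().T+np.array(c["xyz"])
def save(im,n): cv2.imwrite("pics/"+n,im[:,:,::-1])
E
python3 - <<'E'
from h import *
for n in("top","scene"):
    im,d,c=cap(n); save(im,n+"0.png"); np.savez(n+"0.npz",im=im,d=d,P=pts(d,c)); print(c)
    for q in("bar","bar_handle","dish","tray_left","tray_right","slide"):
        print(n,q,[(np.round(r["box"]).tolist(),round(r["p"],2)) for r in arm.recognise(n,q)[:3]])
s=arm.read_state();print({k:np.round(v,3).tolist() for k,v in s.items()})
E
```

```text
pics
{'fx': 373.20893417233617, 'fy': 373.20893417233617, 'cx': 323.64822425862576, 'cy': 204.9695766799657, 'xyz': array([ 0.39941703, -0.01182063,  0.80665794]), 'orientation': array([-0.69841533, -0.06517952,  0.06012383,  0.710178  ])}
top bar [([334.0, 167.0, 431.0, 187.0], 0.96), ([320.0, 114.0, 440.0, 254.0], 0.71)]
top bar_handle [([333.0, 166.0, 431.0, 188.0], 0.61)]
top dish []
top tray_left [([345.0, 190.0, 377.0, 223.0], 0.64), ([335.0, 168.0, 431.0, 187.0], 0.61), ([363.0, 272.0, 406.0, 311.0], 0.59)]
top tray_right [([374.0, 198.0, 409.0, 235.0], 0.83)]
top slide [([319.0, 113.0, 441.0, 254.0], 0.95)]
{'fx': 439.684496718925, 'fy': 439.684496718925, 'cx': 318.35382506923565, 'cy': 203.74493889370905, 'xyz': array([ 0.85815073, -0.36210079,  0.66865155]), 'orientation': array([0.88146893, 0.32120277, 0.12811843, 0.32160063])}
scene bar [([243.0, 261.0, 343.0, 336.0], 0.79)]
scene bar_handle [([243.0, 259.0, 337.0, 338.0], 0.72)]
scene dish [([310.0, 159.0, 445.0, 253.0], 0.89)]
scene tray_left [([183.0, 204.0, 230.0, 248.0], 0.82), ([261.0, 233.0, 311.0, 287.0], 0.7), ([240.0, 261.0, 340.0, 336.0], 0.58)]
scene tray_right [([225.0, 257.0, 275.0, 306.0], 0.89), ([193.0, 217.0, 405.0, 398.0], 0.19)]
scene slide [([192.0, 218.0, 408.0, 397.0], 0.76)]
{'time': 0.7, 'q': [-1.165, 0.311, 0.014, 1.511, -0.004, 1.319, -0.027], 'dq': [0.001, -0.001, 0.0, -0.001, 0.001, 0.0, 0.001], 'effort': [-0.0, -37.968, 0.146, -23.081, 0.012, 0.002, 0.0], 'tool_pos': [0.238, 0.496, 0.231], 'tcp_rot': [0.0, 0.222, 0.975, 0.0], 'wrist_force': [0.001, 0.103, -0.171], 'wrist_torque': [0.029, 0.013, -0.031], 'gripper_force': 0.0, 'opening': 0.086}
```

View pics/top0.png

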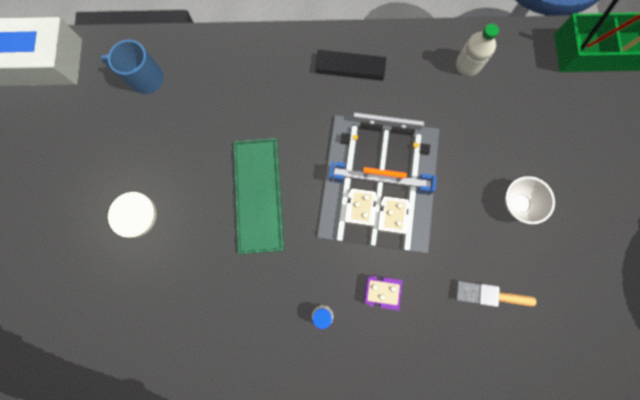

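View pics/scene0.png

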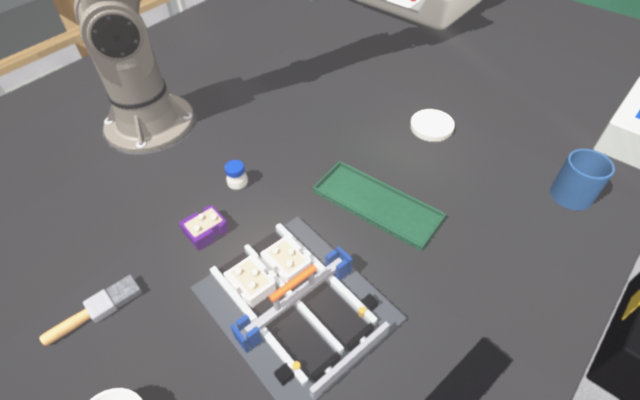

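```bash
python3 - <<'E'
from h import *
f=np.load("top0.npz");im,P=f["im"],f["P"]; hsv=cv2.cvtColor(im,cv2.COLOR_RGB2HSV)
def box(m,l):
    p=P[m]; r=cv2.minAreaRect(p[:,:2].astype(np.float32)*1000); print(l,m.sum(),"ctr",np.round(r[0]),"size",np.round(r[1]),"ang",round(r[2],1),"z",np.round(np.percentile(p[:,2],[5,50,95]),3), "med",np.round(np.median(p,0),3))
v,u=np.mgrid[0:400,0:640]
reg=lambda a,b,c,d:(u>a)&(u<c)&(v>b)&(v<d)
H,S,V=[hsv[...,i].astype(int) for i in range(3)]
box((H<15)&(S>150)&(V>120)&reg(355,160,415,185),"orange")
g=(H>60)&(H<90)&(S>90)&reg(220,130,300,265); box(g,"dish")
b=(H>105)&(H<125)&(S>120)&reg(320,150,445,200)
box(b&(u<380),"brL");box(b&(u>380),"brR");box(b,"br")
box(reg(315,105,445,260)&(P[...,2]>.003)&(P[...,2]<.1),"slide")
w=(P[...,2]>.032)&(P[...,2]<.06)&(V>150)
box(w&reg(340,185,379,228),"tl");box(w&reg(379,193,415,236),"tr")
t=(V>170)&(S<60)
box(t&reg(342,188,378,226),"tlw");box(t&reg(380,195,411,236),"trw")
E
```

```text
orange 120 ctr [527. -72.] size [ 76. 272.] ang 49.1 z [0.076 0.08  0.083] med [ 0.595 -0.132  0.08 ]
dish 4955 ctr [531. 123.] size [340. 160.] ang 20.4 z [0.002 0.005 0.014] med [0.563 0.137 0.005]
brL 114 ctr [512. -25.] size [ 29. 227.] ang 83.4 z [0.042 0.052 0.055] med [ 0.61  -0.035  0.052]
brR 143 ctr [ 491. -134.] size [ 40. 303.] ang 44.4 z [0.039 0.052 0.054] med [ 0.576 -0.228  0.052]
br 257 ctr [ 498. -123.] size [234. 227.] ang 81.3 z [0.04  0.052 0.055] med [ 0.592 -0.214  0.052]
slide 14010 ctr [ 598. -135.] size [288. 348.] ang 89.1 z [0.009 0.012 0.045] med [ 0.587 -0.129  0.012]
tl 907 ctr [531. -90.] size [71. 74.] ang 80.7 z [0.036 0.039 0.046] med [ 0.531 -0.085  0.039]
tr 905 ctr [ 516. -154.] size [60. 71.] ang 82.0 z [0.037 0.039 0.046] med [ 0.513 -0.154  0.039]
tlw 1151 ctr [485. -74.] size [ 86. 194.] ang 77.8 z [0.022 0.038 0.046] med [ 0.532 -0.083  0.038]
trw 1006 ctr [ 463. -121.] size [ 92. 235.] ang 51.5 z [0.023 0.039 0.046] med [ 0.513 -0.158  0.039]
```

```bash
python3 - <<'E'
from h import *
f=np.load("top0.npz");im,P,d=f["im"],f["P"],f["d"]; hsv=cv2.cvtColor(im,cv2.COLOR_RGB2HSV)
def box(m,l):
    m=m&(d>.1)&(P[...,2]<.1); p=P[m]
    n=cv2.connectedComponentsWithStats(m.astype(np.uint8)); k=1+np.argmax(n[2][1:,4]); p=P[n[1]==k]
    r=cv2.minAreaRect(p[:,:2].astype(np.float32)*1000); print(l,len(p),"ctr",np.round(r[0]),"size",np.round(r[1]),"ang",round(r[2],1),"z",np.round(np.percentile(p[:,2],[5,50,95]),3), "mean",np.round(p.mean(0),3))
v,u=np.mgrid[0:400,0:640]
reg=lambda a,b,c,d:(u>a)&(u<c)&(v>b)&(v<d)
H,S,V=[hsv[...,i].astype(int) for i in range(3)]
Z=P[...,2]
box((H<15)&(S>150)&(V>120)&reg(355,160,415,185)&(Z>.07),"orange")
box((H>60)&(H<90)&(S>90)&reg(220,130,300,265),"dish")
b=(H>105)&(H<125)&(S>120)&reg(320,150,445,200)&(Z>.048)
box(b&(u<380),"brL");box(b&(u>380),"brR")
box(reg(315,105,445,260)&(Z>.005),"slide")
w=(Z>.032)&(Z<.06)&(V>150)
box(w&reg(340,188,379,228),"tl");box(w&reg(379,193,415,236),"tr")
# ground outlines of others near
box((Z>.015)&reg(300,290,340,340),"jar");box((Z>.01)&reg(355,265,410,320),"blank")
# end stop line
m=reg(345,105,430,130)&(Z>.03)&(d>.1); box(m,"stop")
E
```

```text
orange 83 ctr [ 595. -130.] size [85. 11.] ang 80.5 z [0.076 0.08  0.083] mean [ 0.595 -0.12   0.08 ]
dish 4934 ctr [568. 138.] size [248.  99.] ang 3.7 z [0.002 0.005 0.014] mean [0.566 0.137 0.006]
brL 40 ctr [611. -25.] size [ 6. 31.] ang 80.8 z [0.05  0.053 0.055] mean [ 0.61  -0.025  0.053]
brR 52 ctr [ 577. -236.] size [ 6. 30.] ang 85.0 z [0.049 0.052 0.054] mean [ 0.578 -0.235  0.052]
slide 13784 ctr [ 594. -130.] size [236. 281.] ang 81.0 z [0.009 0.012 0.045] mean [ 0.59  -0.129  0.021]
tl 904 ctr [534. -85.] size [60. 70.] ang 80.9 z [0.036 0.039 0.046] mean [ 0.532 -0.085  0.039]
tr 905 ctr [ 516. -154.] size [60. 71.] ang 82.0 z [0.037 0.039 0.046] mean [ 0.514 -0.154  0.039]
jar 374 ctr [313.  -0.] size [41. 39.] ang 88.9 z [0.018 0.05  0.052] mean [ 0.314 -0.001  0.045]
blank 1009 ctr [ 358. -125.] size [70. 60.] ang 80.7 z [0.026 0.029 0.036] mean [ 0.358 -0.125  0.029]
stop 385 ctr [ 726. -151.] size [152.  10.] ang 81.1 z [0.031 0.04  0.042] mean [ 0.724 -0.151  0.039]
```

Request:
drive_tool(angular=[[0,0,1],[0,0,1],[0,0,1],[0,0,1],[0,0,1],[0,0,1],[0,0,1],[0,0,1]], slide=[[0,0,0],[0,0,0],[0,0,0],[0,0,0],[0,0,0],[0,0,0],[0,0,0],[0,0,0]], jaw=[1,1,1,1,1,1,1,1])

```text
time: 1.5
tool_pos: [0.2381, 0.4958, 0.2313]
tcp_rot: [-0.0, 0.483, 0.875, 0.0]
wrist_force: [-0.7, -0.3, 0.0]
opening: 0.085
gripper_force: 0.0
```

Request:
drive_tool(angular=[[0,0,1],[0,0,1],[0,0,1],[0,0,1],[0,0,1],[0,0,1],[0,0,1],[0,0,1]], slide=[[0,0,0],[0,0,0],[0,0,0],[0,0,0],[0,0,0],[0,0,0],[0,0,0],[0,0,0]], jaw=[1,1,1,1,1,1,1,1])

```text
time: 2.3
tool_pos: [0.2381, 0.4958, 0.2314]
tcp_rot: [-0.0, 0.706, 0.708, 0.0]
wrist_force: [-0.1, 0.2, 0.4]
opening: 0.0853
gripper_force: 0.0
```

Request:
drive_tool(angular=[[0,0,1],[0,0,1],[0,0,0.35],[0,0,0],[0,0,0],[0,0,0],[0,0,0],[0,0,0]], slide=[[0,0,0],[0,0,0],[-1,0.8,0],[-1,0.8,0],[-1,0.8,0],[-1,0.8,0],[-1,0.8,0],[-1,0.8,0]], jaw=[1,1,1,1,1,1,1,1])

```text
time: 3.1
tool_pos: [0.315, 0.3616, 0.2315]
tcp_rot: [-0.0, 0.761, 0.649, 0.0]
wrist_force: [0.1, 0.6, -0.0]
opening: 0.0856
gripper_force: 0.0
```

Request:
drive_tool(angular=[[0,0,0],[0,0,0],[0,0,0],[0,0,0],[0,0,0],[0,0,0],[0,0,0],[0,0,0]], slide=[[-1,0.8,0],[-1,0.8,0],[-1,0.8,0],[-1,0.8,0],[-1,0.8,0],[-1,0.8,0],[-1,0.8,0],[-1,0.8,0]], jaw=[1,1,1,1,1,1,1,1])

```text
time: 3.9
tool_pos: [0.4163, 0.1835, 0.2315]
tcp_rot: [-0.0, 0.761, 0.649, 0.0]
wrist_force: [0.5, 0.4, 1.0]
opening: 0.0851
gripper_force: 0.0
```

Request:
drive_tool(angular=[[0,0,0],[0,0,0],[0,0,0],[0,0,0],[0,0,0],[0,0,0],[0,0,0],[0,0,0]], slide=[[-1,0.8,0],[-1,0.8,0],[-1,0.8,0],[-1,0.8,0],[-1,0.8,0],[-1,0.8,0],[-1,0.8,0],[-1,0.8,0]], jaw=[1,1,1,1,1,1,1,1])

```text
time: 4.7
tool_pos: [0.5175, 0.0055, 0.2315]
tcp_rot: [0.0, 0.761, 0.649, 0.0]
wrist_force: [-0.2, 0.4, 0.4]
opening: 0.0854
gripper_force: 0.0
```

Request:
drive_tool(angular=[[0,0,0],[0,0,0],[0,0,0],[0,0,0],[0,0,0],[0,0,0],[0,0,0],[0,0,0]], slide=[[-1,0.8,0],[-1,0.8,0],[-1,0.8,0],[-1,0.8,0],[-1,0.8,0],[-1,0.8,0],[0,0,1],[0,0,1]], jaw=[1,1,1,1,1,1,1,1])

```text
time: 5.5
tool_pos: [0.5937, -0.129, 0.1913]
tcp_rot: [0.001, 0.761, 0.648, 0.0]
wrist_force: [-0.6, 0.1, -0.7]
opening: 0.0858
gripper_force: 0.0
```

```bash
cat > look.py <<'E'
from h import *
import sys
s=arm.read_state(); im,d,c=cap("wrist"); P=pts(d,c); save(im,sys.argv[1]); np.savez("w.npz",im=im,d=d,P=P)
print(np.round(s["q"],2),np.round(s["tool_pos"],4),s["time"])
H,S,V=[x.astype(int) for x in cv2.split(cv2.cvtColor(im,cv2.COLOR_RGB2HSV))]
m=(H<15)&(S>150)&(V>100)&(d>.05)
n=cv2.connectedComponentsWithStats(m.astype(np.uint8)); k=1+np.argmax(n[2][1:,4]); p=P[n[1]==k]
r=cv2.minAreaRect(p[:,:2].astype(np.float32)*1000); print(len(p),r,np.percentile(p[:,2],[5,50,95]),n[3][k])
E
python3 look.py w1.png
```

```text
[-0.24  0.5   0.64  1.43 -0.3   1.31  0.26] [ 0.5937 -0.129   0.1913] 5.5
67 ((588.3583984375, -140.14407348632812), (48.713558197021484, 0.8318560123443604), 80.6491928100586) [0.07624037 0.07744209 0.0796446 ] [316.17910448 211.41791045]
```

View pics/w1.png

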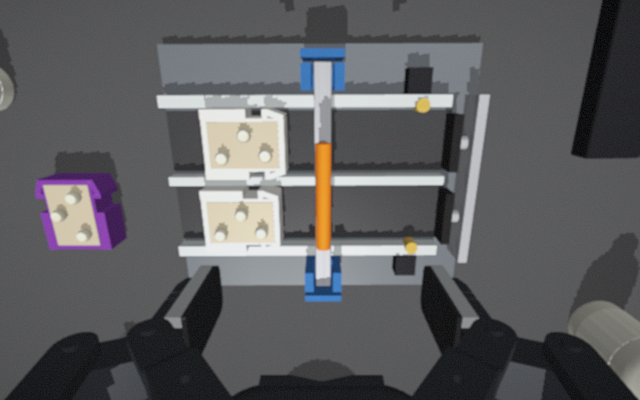

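```bash
python3 - <<'E'
from h import *
f=np.load("w.npz");im,P,d=f["im"],f["P"],f["d"]
H,S,V=[x.astype(int) for x in cv2.split(cv2.cvtColor(im,cv2.COLOR_RGB2HSV))]
v,u=np.mgrid[0:400,0:640]
m=((H<20)|(H>170))&(S>120)&(V>80)&(u>305)&(u<345)&(v>130)&(v<260)
print(m.sum(),(m&(d>0)).sum(),u[m].min(),u[m].max(),v[m].min(),v[m].max())
c=arm.calibration("wrist"); print(c["xyz"])
# rays to plane z=.080
k=cv2.minAreaRect(np.stack([u[m],v[m]],-1).astype(np.float32)); print(k)
cc=np.array(k[0]); r=rot(c["orientation"]).apply([(cc[0]-c["cx"])/c["fx"],-(cc[1]-c["cy"])/c["fy"],-1]); 
for z in(.076,.08): print(np.array(c["xyz"])+r*(z-c["xyz"][2])/r[2])
q=P[m&(d>0)]; print(np.median(q,0))
E
```

```text
1679 1670 315 331 142 249
[ 0.60415493 -0.04964481  0.32941672]
((323.0, 195.5), (107.0, 16.0), 90.0)
[ 0.59195103 -0.12572225  0.076     ]
[ 0.59214366 -0.12452143  0.08      ]
[ 0.59544334 -0.12797377  0.08073024]
```

Request:
drive_tool(angular=[[0,0,0],[0,0,0],[0,0,0],[0,0,0],[0,0,0],[0,0,0],[0,0,0],[0,0,0]], slide=[[0,0,1],[0,0,1],[0,0,1],[0,0,1],[0,0,1],[0,0,1],[0,0,0.65],[0,0,0]], jaw=[1,1,1,1,1,1,1,1])

```text
time: 6.35
tool_pos: [0.5916, -0.1265, 0.0565]
tcp_rot: [-0.002, 0.761, 0.649, -0.001]
wrist_force: [-0.5, 1.7, 0.2]
opening: 0.0855
gripper_force: 0.0
```

Request:
drive_tool(angular=[[0,0,0],[0,0,0],[0,0,0],[0,0,0],[0,0,0],[0,0,0],[0,0,0],[0,0,0]], slide=[[0,0,0],[0,0,0],[0,0,0],[0,0,0],[0,0,0],[0,0,0],[0,0,0],[0,0,0]], jaw=[0,0,0,0,0,0,0,0], grip_force=70)

```text
time: 7.15
tool_pos: [0.5935, -0.1275, 0.0589]
tcp_rot: [0.0, 0.761, 0.649, 0.0]
wrist_force: [0.1, -0.0, 4.5]
opening: 0.01
gripper_force: 68.3
```

Request:
drive_tool(angular=[[0,0,0],[0,0,0],[0,0,0],[0,0,0],[0,0,0],[0,0,0],[0,0,0],[0,0,0]], slide=[[0,0,-0.3],[0,0,-0.4],[0,0,-0.5],[0,0,-0.6],[0,0,-0.6],[0,0,-0.8],[0,0,-0.8],[0,0,-0.5]], jaw=[0,0,0,0,0,0,0,0])

```text
time: 7.95
tool_pos: [0.5937, -0.1278, 0.1506]
tcp_rot: [0.001, 0.761, 0.649, 0.001]
wrist_force: [0.3, 0.4, -2.7]
opening: 0.0095
gripper_force: 68.3
```

```bash
python3 look.py w2.png
```

```text
[-0.23  0.53  0.63  1.49 -0.32  1.22  0.28] [ 0.5937 -0.1278  0.1506] 7.95
965 ((576.7494506835938, -214.11456298828125), (255.92245483398438, 13.704671859741211), 79.08844757080078) [0.1667127  0.17099036 0.17726007] [317.71088083 257.78549223]
```

View pics/w2.png

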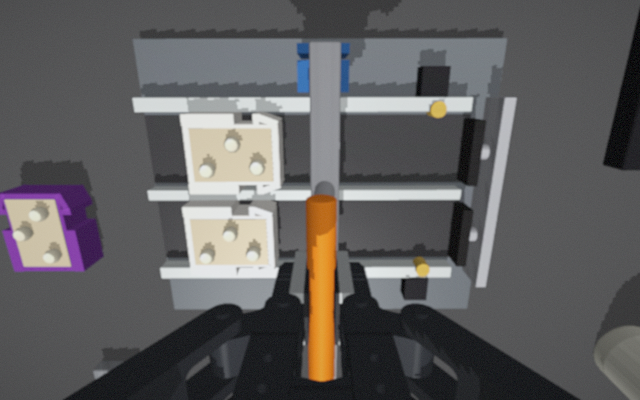

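Request:
drive_tool(angular=[[0,0,1],[0,0,1],[0,0,1],[0,0,1],[0,0,1],[0,0,1],[0,0,1],[0,0,1]], slide=[[0,0,0],[0,0,0],[0,0,0],[0,0,0],[0,0,0],[0,0,0],[0,0,0],[0,0,0]], jaw=[0,0,0,0,0,0,0,0])

```text
time: 8.8
tool_pos: [0.5927, -0.1272, 0.148]
tcp_rot: [-0.0, 0.911, 0.413, -0.0]
wrist_force: [-0.2, -0.3, -2.3]
opening: 0.0095
gripper_force: 68.3
```

Request:
drive_tool(angular=[[0,0,1],[0,0,1],[0,0,1],[0,0,1],[0,0,1],[0,0,1],[0,0,1],[0,0,1]], slide=[[0,0,0],[0,0,0],[0,0,0],[0,0,0],[0,0,0],[0,0,0],[0,0,0],[0,0,0]], jaw=[0,0,0,0,0,0,0,0])

```text
time: 9.6
tool_pos: [0.5927, -0.1271, 0.148]
tcp_rot: [-0.0, 0.989, 0.146, -0.0]
wrist_force: [-0.2, 0.4, -0.7]
opening: 0.0098
gripper_force: 68.4
```

Request:
drive_tool(angular=[[0,0,1],[0,0,1],[0,0,1],[0,0,0.3],[0,0,0],[0,0,0],[0,0,0],[0,0,0]], slide=[[0,0,0],[0,0,0],[0,0,0],[0,0,0],[0,-0.3,0],[0,-0.6,0],[0,-0.9,0],[0,-0.9,0]], jaw=[0,0,0,0,0,0,0,0])

```text
time: 10.4
tool_pos: [0.5893, -0.0716, 0.1482]
tcp_rot: [-0.001, 0.999, 0.033, -0.0]
wrist_force: [-0.2, 0.1, -2.5]
opening: 0.0096
gripper_force: 68.4
```

Request:
drive_tool(angular=[[0,0,0],[0,0,0],[0,0,0],[0,0,0],[0,0,0],[0,0,0],[0,0,0],[0,0,0]], slide=[[-0.05,-1,0],[-0.05,-1,0],[-0.05,-1,0],[-0.05,-1,0],[-0.05,-1,0],[-0.05,-1,0],[-0.05,-1,0],[-0.05,-1,0]], jaw=[0,0,0,0,0,0,0,0])

```text
time: 11.2
tool_pos: [0.5704, 0.0881, 0.1483]
tcp_rot: [-0.001, 0.999, 0.034, -0.0]
wrist_force: [0.1, -0.2, -2.6]
opening: 0.0096
gripper_force: 68.4
```

Request:
drive_tool(angular=[[0,0,0],[0,0,0],[0,0,0],[0,0,0],[0,0,0],[0,0,0],[0,0,0],[0,0,0]], slide=[[0,-1,0],[0,-0.9,0],[0,-0.6,0],[0,0,0.6],[0,0,0.8],[0,0,0.8],[0,0,0.8],[0,0,0.8]], jaw=[0,0,0,0,0,0,0,0])

```text
time: 12.0
tool_pos: [0.5674, 0.1348, 0.0707]
tcp_rot: [0.0, 0.999, 0.032, -0.0]
wrist_force: [-0.1, -0.4, -1.8]
opening: 0.0095
gripper_force: 68.4
```

```bash
python3 - <<'E'
from h import *
im,d,c=cap("scene"); save(im[80:330,150:550],"s1.png"); print(np.round(arm.read_state()["tool_pos"],4))
E
```

```text
[0.5653 0.1348 0.0679]
```

View pics/s1.png

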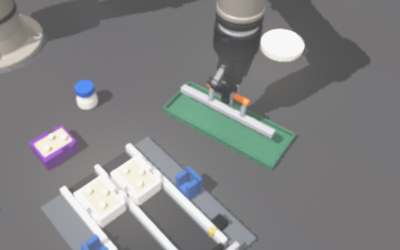

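Request:
drive_tool(angular=[[0,0,0],[0,0,0],[0,0,0],[0,0,0],[0,0,0],[0,0,0],[0,0,0],[0,0,0]], slide=[[0,0,0.4],[0,0,0.4],[0,0,0.3],[0,0,0.15],[0,0,0.1],[0,0,0.05],[0,0,0.05],[0,0,0]], jaw=[0,0,0,0,0,0,0,0])

```text
time: 12.85
tool_pos: [0.5679, 0.1356, 0.0435]
tcp_rot: [-0.0, 0.999, 0.033, 0.0]
wrist_force: [0.1, -0.7, -2.4]
opening: 0.0096
gripper_force: 68.4
```

Request:
drive_tool(angular=[[0,0,0],[0,0,0],[0,0,0],[0,0,0],[0,0,0],[0,0,0],[0,0,0],[0,0,0]], slide=[[0,0,0.08],[0,0,0.07],[0,0,0.06],[0,0,0.05],[0,0,0.04],[0,0,0],[0,0,0],[0,0,0]], jaw=[0,0,0,0,0,0,0,0])

```text
time: 13.65
tool_pos: [0.5678, 0.1355, 0.0374]
tcp_rot: [-0.0, 0.999, 0.033, 0.0]
wrist_force: [-0.8, -0.5, -2.1]
opening: 0.0097
gripper_force: 68.4
```

Request:
drive_tool(angular=[[0,0,0],[0,0,0],[0,0,0],[0,0,0],[0,0,0],[0,0,0],[0,0,0],[0,0,0]], slide=[[0,0,0.04],[0,0,0.04],[0,0,0.04],[0,0,0.04],[0,0,0],[0,0,0],[0,0,0],[0,0,0]], jaw=[0,0,0,0,0,0,0,0])

```text
time: 14.45
tool_pos: [0.568, 0.1352, 0.0369]
tcp_rot: [-0.001, 0.999, 0.032, 0.0]
wrist_force: [-5.9, -1.1, 13.1]
opening: 0.0097
gripper_force: 70.1
```

Contact with the floor; ease off 2 mm and open gently.

Request:
drive_tool(angular=[[0,0,0],[0,0,0],[0,0,0],[0,0,0],[0,0,0],[0,0,0],[0,0,0],[0,0,0]], slide=[[0,0,-0.08],[0,0,0],[0,0,0],[0,0,0],[0,0,0],[0,0,0],[0,0,0],[0,0,0]], jaw=[0,0,0.3,0.5,0.6,0.6,0.6,0.6])

```text
time: 15.25
tool_pos: [0.5678, 0.1355, 0.0356]
tcp_rot: [0.0, 0.999, 0.033, 0.0]
wrist_force: [-0.4, -0.0, -0.4]
opening: 0.0514
gripper_force: 0.0
```

Request:
drive_tool(angular=[[0,0,0],[0,0,0],[0,0,0],[0,0,0],[0,0,0],[0,0,0],[0,0,0],[0,0,0]], slide=[[0,0,0],[0,0,-0.2],[0,0,-0.4],[0,0,-0.6],[0,0,-1],[0,0,-1],[0,0,-1],[0,0,-1]], jaw=[0.6,0.6,0.6,0.6,0.6,0.6,0.6,0.6])

```text
time: 16.05
tool_pos: [0.5681, 0.1353, 0.1418]
tcp_rot: [-0.0, 0.999, 0.033, 0.001]
wrist_force: [-1.3, 0.2, -0.6]
opening: 0.0514
gripper_force: 0.0
```

```bash
python3 - <<'E'
from h import *
s=arm.read_state(); print(np.round(s["q"],2),np.round(s["tool_pos"],4),np.round(s["wrist_force"],1))
im,d,c=cap("scene"); P=pts(d,c); save(im[80:330,150:550],"s2.png")
H,S,V=[x.astype(int) for x in cv2.split(cv2.cvtColor(im,cv2.COLOR_RGB2HSV))]
m=(H<15)&(S>150)&(V>100)&(d>0)&(P[...,1]>.05)&(P[...,1]<.2); print(m.sum(),np.round(np.percentile(P[m],[5,50,95],axis=0),3))
E
```

```text
[-0.9   0.59  0.96  1.58 -0.51  1.24 -1.35] [0.5681 0.1353 0.1418] [-1.3  0.2 -0.6]
25 [[0.546 0.126 0.051]
 [0.576 0.129 0.053]
 [0.607 0.135 0.056]]
```

View pics/s2.png

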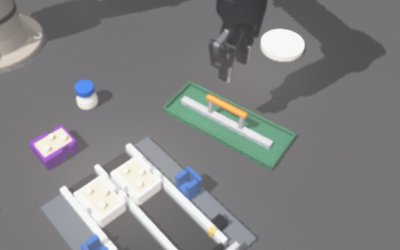

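Request:
drive_tool(angular=[[0,0,1],[0,0,1],[0,0,1],[0,0,0.2],[0,0,0],[0,0,0],[0,0,0],[0,0,0]], slide=[[0,0,0],[0,0,0],[0,0,0],[0,0,0],[-0.25,0.9,0],[-0.25,0.9,0],[-0.25,0.9,0],[-0.25,0.9,0]], jaw=[0,0,0,0,0,0,0,0])

```text
time: 16.9
tool_pos: [0.5363, 0.0664, 0.14]
tcp_rot: [-0.0, 0.997, -0.079, 0.0]
wrist_force: [0.3, 0.1, 0.3]
opening: -0.0001
gripper_force: 0.0
```

Request:
drive_tool(angular=[[0,0,0],[0,0,0],[0,0,0],[0,0,0],[0,0,0],[0,0,0],[0,0,0],[0,0,0]], slide=[[-0.25,0.95,0],[-0.25,0.95,0],[-0.25,0.95,0],[-0.25,0.95,0],[-0.25,0.95,0],[-0.25,0.95,0],[-0.25,0.95,0],[-0.2,0.95,0]], jaw=[0,0,0,0,0,0,0,0])

```text
time: 17.7
tool_pos: [0.4733, -0.0779, 0.1397]
tcp_rot: [-0.0, 0.997, -0.079, 0.0]
wrist_force: [0.3, -0.2, 0.5]
opening: 0.0001
gripper_force: 0.0
```

Request:
drive_tool(angular=[[0,0,0],[0,0,0],[0,0,0],[0,0,0],[0,0,0],[0,0,0],[0,0,0],[0,0,0]], slide=[[0.05,-0.15,1],[0,0,1],[0,0,1],[0,0,0.8],[0,0,0],[0,0,0],[0,0,0],[0,0,0]], jaw=[0,0,0,0,0,0,0,0])

```text
time: 18.5
tool_pos: [0.4765, -0.0739, 0.0647]
tcp_rot: [-0.0, 0.997, -0.079, 0.001]
wrist_force: [-0.8, 1.1, 0.4]
opening: -0.0003
gripper_force: 0.0
```

```bash
python3 look.py w3.png 2>&1|tail -2
```

```text
return bound(*args, **kwds)
ValueError: attempt to get argmax of an empty sequence
```

View pics/w3.png

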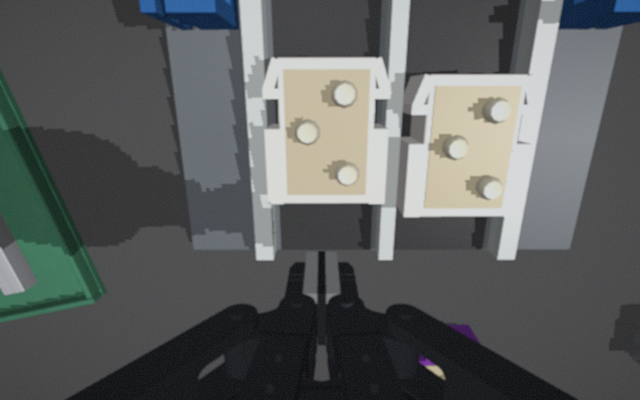

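Request:
drive_tool(angular=[[0,0,0],[0,0,0],[0,0,0],[0,0,0],[0,0,0],[0,0,0],[0,0,0],[0,0,0]], slide=[[0,0,0.8],[0,0,0.8],[0,0,0.7],[0,0,0],[0.2,0,0],[0.2,0,0],[0.2,0,0],[0.2,0,0]], jaw=[0,0,0,0,0,0,0,0])

```text
time: 19.35
tool_pos: [0.4915, -0.0761, 0.0181]
tcp_rot: [-0.0, 0.997, -0.079, -0.0]
wrist_force: [-2.6, 0.7, 1.7]
opening: -0.0
gripper_force: 1.1
```

Request:
drive_tool(angular=[[0,0,0],[0,0,0],[0,0,0],[0,0,0],[0,0,0],[0,0,0],[0,0,0],[0,0,0]], slide=[[0.2,0,0],[0.2,0,0],[0.2,0,0],[0.2,0,0],[0.2,0,0],[0.2,0,0],[0.2,0,0],[0.2,0,0]], jaw=[0,0,0,0,0,0,0,0])

```text
time: 20.15
tool_pos: [0.5234, -0.0812, 0.0177]
tcp_rot: [0.0, 0.997, -0.079, 0.0]
wrist_force: [-2.1, 0.9, 1.6]
opening: 0.0003
gripper_force: 1.0
```

Request:
drive_tool(angular=[[0,0,0],[0,0,0],[0,0,0],[0,0,0],[0,0,0],[0,0,0],[0,0,0],[0,0,0]], slide=[[0.3,0,0],[0.3,0,0],[0.3,0,0],[0.3,0,0],[0.3,0,0],[0.3,0,0],[0.3,0,0],[0.3,0,0]], jaw=[0,0,0,0,0,0,0,0])

```text
time: 20.95
tool_pos: [0.571, -0.0888, 0.0177]
tcp_rot: [0.0, 0.997, -0.079, 0.0]
wrist_force: [-1.2, -0.1, 0.3]
opening: 0.0001
gripper_force: 0.7
```

Request:
drive_tool(angular=[[0,0,0],[0,0,0],[0,0,0],[0,0,0],[0,0,0],[0,0,0],[0,0,0],[0,0,0]], slide=[[0.2,0,0],[0.2,0,0],[0.2,0,0],[0.2,0,0],[0.15,0,0],[0.15,0,0],[0.15,0,0],[0.15,0,0]], jaw=[0,0,0,0,0,0,0,0])

```text
time: 21.75
tool_pos: [0.5983, -0.0931, 0.0177]
tcp_rot: [-0.0, 0.997, -0.079, -0.0]
wrist_force: [-1.3, -0.1, 0.3]
opening: 0.0
gripper_force: 0.8
```

Request:
drive_tool(angular=[[0,0,0],[0,0,0],[0,0,0],[0,0,0],[0,0,0],[0,0,0],[0,0,0],[0,0,0]], slide=[[0.1,0,0],[0.1,0,0],[0.1,0,0],[0.1,0,0],[0.1,0,0],[0.1,0,0],[0.1,0,0],[0.1,0,0]], jaw=[0,0,0,0,0,0,0,0])

```text
time: 22.55
tool_pos: [0.6127, -0.0959, 0.0177]
tcp_rot: [-0.0, 0.997, -0.079, -0.001]
wrist_force: [-6.8, 0.3, 5.2]
opening: -0.0002
gripper_force: 3.2
```

Request:
drive_tool(angular=[[0,0,0],[0,0,0],[0,0,0],[0,0,0],[0,0,0],[0,0,0],[0,0,0],[0,0,0]], slide=[[0.1,0,0],[0.1,0,0],[0.1,0,0],[0.1,0,0],[0.1,0,0],[0.1,0,0],[0.1,0,0],[0.1,0,0]], jaw=[0,0,0,0,0,0,0,0])

```text
time: 23.35
tool_pos: [0.6304, -0.0981, 0.0177]
tcp_rot: [-0.0, 0.997, -0.079, 0.001]
wrist_force: [-1.3, 0.1, 0.0]
opening: 0.0002
gripper_force: 0.7
```

Request:
drive_tool(angular=[[0,0,0],[0,0,0],[0,0,0],[0,0,0],[0,0,0],[0,0,0],[0,0,0],[0,0,0]], slide=[[0.05,0,0],[0.05,0,0],[0.05,0,0],[0,0,0],[0,0,0],[0,0,0],[0,0,0],[0,0,0]], jaw=[0,0,0,0,0,0,0,0])

```text
time: 24.15
tool_pos: [0.6311, -0.0984, 0.0177]
tcp_rot: [-0.0, 0.997, -0.079, -0.002]
wrist_force: [-6.8, 1.3, 4.4]
opening: 0.0003
gripper_force: 3.2
```

```bash
cat > chk.py <<'E'
from h import *
import sys
for n in ("scene","top"):
    im,d,c=cap(n); P=pts(d,c); Z=P[...,2]
    if n=="scene": save(cv2.resize(im[210:400,180:420],None,fx=3,fy=3,interpolation=cv2.INTER_CUBIC),sys.argv[1])
    V=im.min(-1); o=np.array([.5835,-.128]); th=np.radians(-9.1)
    X=(P[...,0]-o[0])*np.cos(th)+(P[...,1]-o[1])*np.sin(th); Y=-(P[...,0]-o[0])*np.sin(th)+(P[...,1]-o[1])*np.cos(th)
    for s in(1,-1):
        m=(Z>.034)&(Z<.042)&(abs(Y-35*s/1000)<.028)&(X>-.12)&(X<.119)&(d>0)&(V>110)
        if m.sum(): print(n,s,m.sum(),"X range",np.round(np.percentile(X[m],[1,99]),4))
print(arm.read_state()["time"],np.round(arm.read_state()["wrist_force"],1))
E
python3 chk.py s3.png
```

```text
scene 1 1259 X range [0.0522 0.1181]
scene -1 1088 X range [-0.0984 -0.0291]
top -1 777 X range [-0.0975 -0.0286]
24.25 [-5.7  1.3  5.6]
```

View pics/s3.png

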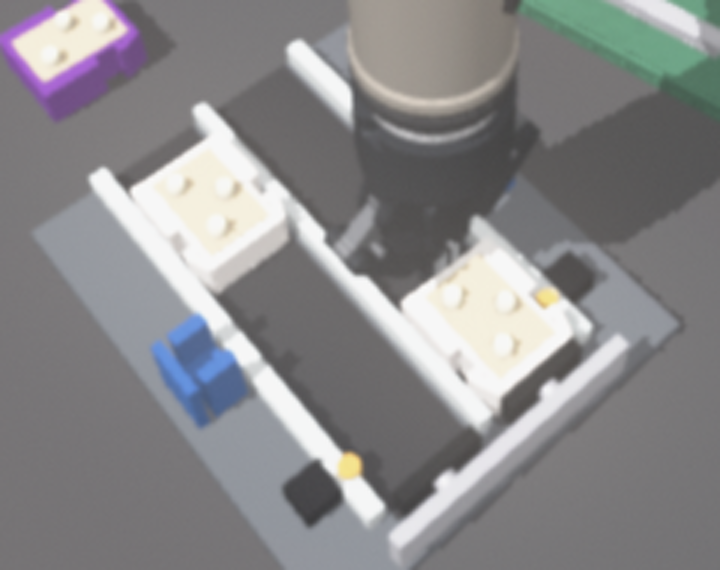

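Request:
drive_tool(angular=[[0,0,0],[0,0,0],[0,0,0],[0,0,0],[0,0,0],[0,0,0],[0,0,0],[0,0,0]], slide=[[0.05,0,0],[0.05,0,0],[0.05,0,0],[0.05,0,0],[0,0,0],[0,0,0],[0,0,0],[0,0,0]], jaw=[0,0,0,0,0,0,0,0])

```text
time: 25.05
tool_pos: [0.6319, -0.0993, 0.0176]
tcp_rot: [-0.001, 0.997, -0.08, -0.005]
wrist_force: [-13.1, 1.9, 8.9]
opening: 0.0
gripper_force: 6.3
```

Request:
drive_tool(angular=[[0,0,0],[0,0,0],[0,0,0],[0,0,0],[0,0,0],[0,0,0],[0,0,0],[0,0,0]], slide=[[-0.2,0,0],[-0.5,0,0],[-0.8,0,0],[0,0,-1],[0,0,-1],[0,0,-1],[0,0,-1],[0,0,0]], jaw=[0,0,0,0,0,0,0,0])

```text
time: 25.85
tool_pos: [0.6107, -0.0957, 0.1012]
tcp_rot: [0.001, 0.997, -0.079, 0.005]
wrist_force: [-0.0, 0.2, 0.1]
opening: 0.0001
gripper_force: 0.0
```

```bash
cp chk.py c2.py; python3 - <<'E'
from h import *
im,d,c=cap("wrist"); P=pts(d,c); np.savez("w4.npz",im=im,d=d,P=P); save(im,"w4.png")
E
python3 chk.py s4.png
```

```text
scene 1 1231 X range [0.0534 0.1183]
scene -1 1085 X range [-0.0984 -0.0291]
top -1 784 X range [-0.0975 -0.0288]
26.0 [ 0.9  0.4 -0.2]
```

View pics/w4.png

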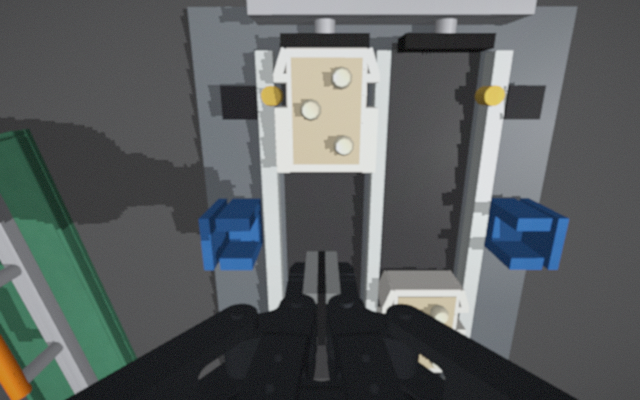

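Request:
drive_tool(angular=[[0,0,0],[0,0,0],[0,0,0],[0,0,0],[0,0,0],[0,0,0],[0,0,0],[0,0,0]], slide=[[-0.9,0.45,0],[-0.9,0.45,0],[-0.9,0.45,0],[-0.9,0.45,0],[-0.9,0.45,0],[-0.9,0.45,0],[-0.95,0.45,0],[-0.95,0.45,0]], jaw=[0,0,0,0,0,0,0,0])

```text
time: 26.8
tool_pos: [0.4502, -0.1425, 0.0966]
tcp_rot: [0.0, 0.997, -0.079, -0.001]
wrist_force: [0.4, 0.3, -0.2]
opening: 0.0004
gripper_force: 0.0
```

Request:
drive_tool(angular=[[0,0,0],[0,0,0],[0,0,0],[0,0,0],[0,0,0],[0,0,0],[0,0,0],[0,0,0]], slide=[[0,0,1],[0,0,0.5],[0,0,0],[0,0,0],[0,0,0],[0,0,0],[0,0,0],[0,0,0]], jaw=[0,0,0,0,0,0,0,0])

```text
time: 27.6
tool_pos: [0.4518, -0.1427, 0.068]
tcp_rot: [0.0, 0.997, -0.079, 0.0]
wrist_force: [-1.1, -0.2, 0.4]
opening: -0.0003
gripper_force: 0.0
```

Request:
drive_tool(angular=[[0,0,0],[0,0,0],[0,0,0],[0,0,0],[0,0,0],[0,0,0],[0,0,0],[0,0,0]], slide=[[0,0,0.9],[0,0,0.9],[0,0,0.7],[0,0,0],[0.2,0,0],[0.2,0,0],[0.2,0,0],[0.2,0,0]], jaw=[0,0,0,0,0,0,0,0])

```text
time: 28.4
tool_pos: [0.4684, -0.1454, 0.0183]
tcp_rot: [0.0, 0.997, -0.079, 0.001]
wrist_force: [0.4, 0.3, -0.4]
opening: 0.0001
gripper_force: 0.0
```

Request:
drive_tool(angular=[[0,0,0],[0,0,0],[0,0,0],[0,0,0],[0,0,0],[0,0,0],[0,0,0],[0,0,0]], slide=[[0.2,0,0],[0.2,0,0],[0.2,0,0],[0.2,0,0],[0.2,0,0],[0.2,0,0],[0.2,0,0],[0.2,0,0]], jaw=[0,0,0,0,0,0,0,0])

```text
time: 29.2
tool_pos: [0.4994, -0.1502, 0.0176]
tcp_rot: [0.0, 0.997, -0.079, 0.0]
wrist_force: [-1.3, 0.6, -0.7]
opening: -0.0002
gripper_force: 0.6
```

Request:
drive_tool(angular=[[0,0,0],[0,0,0],[0,0,0],[0,0,0],[0,0,0],[0,0,0],[0,0,0],[0,0,0]], slide=[[0.3,0,0],[0.35,0,0],[0.35,0,0],[0.35,0,0],[0.35,0,0],[0.35,0,0],[0.35,0,0],[0.3,0,0]], jaw=[0,0,0,0,0,0,0,0])

```text
time: 30.0
tool_pos: [0.5529, -0.1588, 0.0177]
tcp_rot: [0.0, 0.997, -0.079, 0.0]
wrist_force: [-0.9, -0.2, 0.7]
opening: -0.0002
gripper_force: 0.9
```

Request:
drive_tool(angular=[[0,0,0],[0,0,0],[0,0,0],[0,0,0],[0,0,0],[0,0,0],[0,0,0],[0,0,0]], slide=[[0.2,0,0],[0.2,0,0],[0.2,0,0],[0.2,0,0],[0.2,0,0],[0.2,0,0],[0.15,0,0],[0.15,0,0]], jaw=[0,0,0,0,0,0,0,0])

```text
time: 30.8
tool_pos: [0.582, -0.1635, 0.0178]
tcp_rot: [-0.0, 0.997, -0.079, -0.0]
wrist_force: [-1.9, 1.1, 2.3]
opening: 0.0004
gripper_force: 1.2
```

Request:
drive_tool(angular=[[0,0,0],[0,0,0],[0,0,0],[0,0,0],[0,0,0],[0,0,0],[0,0,0],[0,0,0]], slide=[[0.1,0,0],[0.1,0,0],[0.1,0,0],[0.1,0,0],[0.1,0,0],[0.1,0,0],[0.1,0,0],[0.1,0,0]], jaw=[0,0,0,0,0,0,0,0])

```text
time: 31.6
tool_pos: [0.5972, -0.1658, 0.0177]
tcp_rot: [-0.0, 0.997, -0.079, -0.001]
wrist_force: [-4.1, 0.9, 2.5]
opening: 0.0002
gripper_force: 2.4
```

Request:
drive_tool(angular=[[0,0,0],[0,0,0],[0,0,0],[0,0,0],[0,0,0],[0,0,0],[0,0,0],[0,0,0]], slide=[[0.1,0,0],[0.1,0,0],[0.1,0,0],[0.1,0,0],[0.1,0,0],[0.1,0,0],[0.1,0,0],[0.1,0,0]], jaw=[0,0,0,0,0,0,0,0])

```text
time: 32.4
tool_pos: [0.6125, -0.1678, 0.0174]
tcp_rot: [-0.001, 0.997, -0.079, -0.001]
wrist_force: [-5.3, 2.4, 3.0]
opening: 0.0001
gripper_force: 2.5
```

Remaining about 8 mm.

Request:
drive_tool(angular=[[0,0,0],[0,0,0],[0,0,0],[0,0,0],[0,0,0],[0,0,0],[0,0,0],[0,0,0]], slide=[[0.1,0,0],[0.1,0,0],[0.1,0,0],[0.05,0,0],[0.05,0,0],[0,0,0],[0,0,0],[0,0,0]], jaw=[0,0,0,0,0,0,0,0])

```text
time: 33.2
tool_pos: [0.62, -0.1691, 0.0175]
tcp_rot: [-0.001, 0.997, -0.079, -0.002]
wrist_force: [-5.8, 2.2, 2.3]
opening: 0.0001
gripper_force: 2.8
```

Request:
drive_tool(angular=[[0,0,0],[0,0,0],[0,0,0],[0,0,0],[0,0,0],[0,0,0],[0,0,0],[0,0,0]], slide=[[0.05,0,0],[0.05,0,0],[0.05,0,0],[0,0,0],[0,0,0],[0,0,0],[0,0,0],[0,0,0]], jaw=[0,0,0,0,0,0,0,0])

```text
time: 34.0
tool_pos: [0.6203, -0.1691, 0.0175]
tcp_rot: [-0.002, 0.997, -0.079, -0.004]
wrist_force: [-10.8, 4.8, 8.5]
opening: 0.0002
gripper_force: 5.7
```

Request:
drive_tool(angular=[[0,0,0],[0,0,0],[0,0,0],[0,0,0],[0,0,0],[0,0,0],[0,0,0],[0,0,0]], slide=[[0.05,0,0],[0.05,0,0],[0,0,0],[0,0,0],[0,0,0],[0,0,0],[0,0,0],[0,0,0]], jaw=[0,0,0,0,0,0,0,0])

```text
time: 34.8
tool_pos: [0.6211, -0.1691, 0.0175]
tcp_rot: [-0.002, 0.997, -0.079, -0.005]
wrist_force: [-13.1, 3.4, 10.5]
opening: 0.0
gripper_force: 6.9
```

Request:
drive_tool(angular=[[0,0,0],[0,0,0],[0,0,0],[0,0,0],[0,0,0],[0,0,0],[0,0,0],[0,0,0]], slide=[[-0.2,0,0],[-0.5,0,0],[-0.8,0,0],[0,0,-1],[0,0,-1],[0,0,-1],[0,0,-1],[0,0,0]], jaw=[0,0,0,0,0,0,0,0])

```text
time: 35.6
tool_pos: [0.6003, -0.1675, 0.1015]
tcp_rot: [0.001, 0.997, -0.079, 0.005]
wrist_force: [0.4, -0.1, 0.3]
opening: 0.0001
gripper_force: 0.0
```

```bash
python3 - <<'E'
from h import *
im,d,c=cap("wrist"); P=pts(d,c); np.savez("w5.npz",im=im,d=d,P=P); a=cv2.resize(im[0:200,180:580],None,fx=2,fy=2,interpolation=cv2.INTER_CUBIC); save(a,"w5.png")
E
python3 chk.py s5.png
```

```text
scene 1 1248 X range [0.0533 0.1186]
scene -1 1404 X range [0.0531 0.1183]
top 1 36 X range [0.1055 0.1188]
35.75 [-0.2  0.3 -0.5]
```

View pics/w5.png

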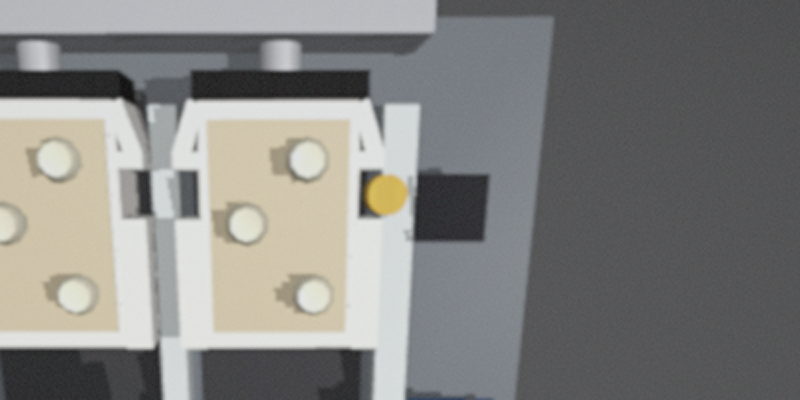

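```bash
python3 -c "
from plant import arm
print(arm.hand_in())"
```

```text
the job is handed in; nothing more can be done
None
```

The job is handed in: the bar stands handle up in the green dish, and both trays are home against the end stop, with their detent noses out in the notches in the last wrist pictures. The hand-in returned no verdict.

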